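# Refit the filter cassette and set the extraction damper

## Robot

A 6-joint arm with a two-finger parallel gripper is mounted at the origin on the work surface. World frame = base frame: x ahead of the robot, y to its left, z up, the work surface at z = 0. Lengths are in m, angles in rad, forces in N, time in s.
With the tool pointing down it reaches from about 0.375 to 0.9 m from the base axis. Payload 3.1 kg.
Tool frame: the origin (TCP) lies midway between the tips of the shut fingers; the grasp point (between the pads) lies 19 mm behind it; z points along the fingers, y is the line along which they close (so a half turn about z gives the same grasp; the last joint's range is limited). The gripper opens to 85 mm and grips with 20 to 120 N. Pads are 22 mm wide; open, the fingers measure 114 mm over their backs; the gripper's body (76 mm by 85 mm) begins 54 mm behind the grasp point. The pads swing forward as they close: fully open they stand 13 mm farther back than shut.
Start: joints at [-0.178, 0.527, 1.433, -0, 1.181, -0.178], TCP at [0.625, 0, 0.231] pointing down, gripper open.
Joint ranges: [-3.08, 3.08], [-0.75, 2.2], [0.22, 2.44], [-1.43, 4.57], [0, 2.65], [-2.85, 2.85]. Speed limits (rad/s): [2.79, 2.79, 3.14, 3.14, 3.14, 3.14].

## Interface

Orientations are given as a unit quaternion [x, y, z, w].
In Python, from station import manip gives the robot as it stands.
- The arm moves only by the tool step_arm, never from a script. Its argument "targets" is text: rows parted by semicolons, each of 4 numbers parted by spaces: the shift along the tool's x, y, z in mm, then the turn about the tool's z in degrees. A call has 1 to 12 rows; each row is the pose to reach, as a shift and turn from the pose commanded when the call began, along the tool's axes at that moment; what a row does not reach only later rows make up. A row lasts 1/10 s, in which the tool goes at most 50 mm and 8.59 degrees, less where a joint would pass 70% of its speed; a pose out of reach is approached as far as the arm can. A call with a gripper value outside its range is refused whole. "gripper" is the closure, from 0 (fully open) to 1 (shut), set as the call begins (left out, the last holds). The fingers move at their own pace and stop on an object; "squeeze" is the grip in N (left out, the last holds). Time passes only in rows, so rows that repeat a pose let the fingers close. It gives the time, the measured TCP pose, the force, the opening and the grip force at its end, in the units of the state.
- manip.sense(): the state, without advancing time (a new reading comes with each control period).
- manip.snapshot(name): name is "scene" or "side" or "wrist"; returns the picture (480x640x3 uint8, red, green, blue); there is no depth.
- manip.get_calibration(name): a dict with "fov_y" (degrees; the focal length in pixels is half the picture's height over the tangent of half this angle, whatever the lens; pixels are square), "cx", "cy" (the principal point, pixels), "extrinsics" (4x4, takes a point from camera to world coordinates); the wrist camera has in their place "tool_from_camera" (4x4, takes a point from camera to tool coordinates, whose origin is the TCP and whose axes are the flange's). Camera axes: x right, y down, z forward; pixel columns grow to the right and rows downward; lengths in m; the calibration is good to about 2 mm. The wrist camera is an equidistant fisheye: a pixel r from the principal point sees the ray r / f radians off the axis. A picture is of the moment at which its call begins: read the wrist's pose just before it. get_calibration takes no time and is no camera call.
- manip.sign_off(): hands the job in; it is judged then, once.
Trained networks look in the newest picture that a camera, given by its name, has taken for a name from the list of things; names that differ only in an ending like _2 or _b are one class to them, and where a whole thing is asked for, a point or a joint stands for the part that bears it (a point fixed in the world has none). Each returns a list of dicts, best first, with "p" (0 to 1); they miss things now and then, are a little off and sometimes report something else, mostly with a low value. They report only what shows in the picture. A call takes as long as a camera call. They do not tell look-alikes from the thing itself.
- manip.recognise(camera, query): "position" ([column, row] in pixels, amid what is visible of it).
- manip.masks_of(camera, query): "pixels" (480x640 bool, what is visible of it) and "position" ([column, row] in pixels, amid what is visible of it).
- manip.mark_of(camera, query): "position" ([column, row] in pixels: a listed point, or the origin of a listed thing).
The state is a dict: "t": time; "q": joint angles; "qd": joint speeds; "tau": joint torques, N m; "tcp_pos": TCP position; "tool_rot": TCP orientation; "force": force on the tool from outside, world axes, zero at the start; "ft_torque": the same for the moment, N m; "finger_gap": opening from 0.0 (shut) to 1.0 (fully open); "gripper_force": force on a finger pad.
Only numpy, scipy, OpenCV 4.12 (cv2) and the standard library are available. Lean on these libraries where they do the work, as an engineer would, in place of code of your own. Each camera call takes 0.05 s, during which the arm holds its last target. There are 200 camera calls.

## Task

Put the downdraft unit back into service: lift the loose filter cassette off the bench, hook its steel tongue under the lip of the recess on the robot's side, and swing the other end down until the cassette lies flat and fully home. Only then open the airflow damper, sliding its grip along the track until the white pointer is in line with the red set mark (within half a scale division). Leave the set mark and the other things on the bench as they are.

Things in the scene. Friction and masses are not known exactly. Their poses are not given: they have to be found in the camera images.
- recess (a point): Centre of the floor of the recess in the unit's top, unit axes (x away from the robot's side). 197 mm long (x +-98.5), 126 wide (y +-63), 16 deep, its floor 74 mm above the bench. A fixed steel lip, 4 mm thick, covers its first 16 mm (x -98.5 to -82.5) at the robot's end: underside 14 mm, top 18 mm above the floor.
- unit: Benchtop downdraft extraction unit, fixed: navy box, grey top, 300 (x) by 320 mm (y), top 90 mm above the bench; origin at the centre of its underside; x from the robot's side to the far side, y to its left. Recess in the right half, centre x -20, y -80. Damper track in the left half, along x at y +85, between aluminium rails 6 mm high, 25 to 30 mm either side. A duct leaves the far side.
- cassette: Loose filter cassette, 0.27 to 0.49 kg, dark slatted plate flat on the bench left or right of the unit. Origin: centre of underside; x from its tongue to the other end, z up. 190 (x) by 118 by 16 mm; tongue: bare-steel strip x -95 to -73, 5 mm thick, level with the underside. Handle on top along x: flat bar x +-35, 10 mm thick (y), 38 to 54 mm above the underside, on a post under each end.
- cassette_tongue (a point): Middle of the tongue's free edge, at the underside (cassette x -95).
- cassette_far (a point): Middle of the edge opposite the tongue, at the underside (cassette x +95).
- cassette_handle (a point): Centre of the handle bar, 46 mm above the cassette's underside; cassette axes.
- damper (a joint): Travel of the airflow damper, 0 (closed, robot's end) to 0.11 m (open, far end). The grip stays where it is left; it takes about 4 N to slide. Reads along the unit's x.
- damper_pointer (a point): White line across the middle of the damper grip's top, 41 mm above the unit's top; unit axes. Grip: black block 16 mm along the track, 50 across, 7 to 41 mm above the unit's top, on a steel carriage 44 mm along the track, 46 across, 7 mm high. A white finger on its left side points at the scale in line with this line.
- set_mark (a joint): Position of the red set mark on the scale, clamped (30 N to shift), on the same 0 to 0.11 m scale as the damper: pointer and mark are in line when the two values are equal.
- set_mark_tip (a point): Tip of the red set mark, a red tab 12 by 25 mm, 6 mm high (brass screw head on it to 10 mm), on the dark scale plate (white ticks 10 mm apart) 40 mm left of the damper's track; unit axes.
- tray: Bystander: open aluminium sample tray 190 by 130 by 28 mm, on the bench on the side of the unit opposite the cassette; origin at the centre of its underside.
- bowl: Bystander: white bowl, 124 mm across, 50 mm high, far left; origin centre of underside.
- jar_a: Bystander: sample jar, 66 mm across, 85 mm high, white lid, beyond the unit and to its right; origin centre of underside.
- jar_b: Bystander: second sample jar like jar_a, right of it.
- tin: Bystander: brass sample tin, 56 mm across, 28 mm high, on the unit's top near its far left corner, beyond the damper track; origin centre of underside.
- brush: Bystander: cleaning brush 190 mm long on the bench, near left; origin about the middle of its underside.
- scoop: Bystander: metal spoon scoop 190 mm long on the bench, near right; origin about the middle of its underside.
Things that resemble listed ones, but are neither listed nor needed, are in the scene too. Of the things that look like the cassette, take the one that is farthest to the robot's right at the start.

How it is judged:
By the outcome, as a careful person would: the job done as asked, in the order asked, and still so for the second after the job is handed in, with the robot touching nothing.
It also fails if it takes over 58 s, if anything falls off the work surface, if the arm or the gripper's body presses on something with over 40 N, if the wrist force passes 120 N, or if a joint passes its speed limit or range.

## Working session

There is one attempt and no reset: what is moved stays moved. The work goes in short steps, Python scripts to look and compute and a tool call to move; the robot and the scene stay as the last step left them, time stands still between calls to the robot, and variables do not carry over. Pictures are saved under pics/ and viewed, at most 10 in all, crops included, and the job is handed in when it is done.

Besides the shell and the picture viewer there is one more tool, called after "Emit:" by a JSON object that holds its "api" and its "payload", one argument or row to a line. step_arm: Moves the arm, as the interface text tells. Its arguments: {"type":"object","properties":{"targets":{"type":"string"},"gripper":{"type":"number"},"squeeze":{"type":"number"}},"required":["targets"]}

```bash
mkdir -p pics
cat > h.py <<'E'
import numpy as np, cv2
from station import manip
from scipy.spatial.transform import Rotation as R
def cam(n):
    c=manip.get_calibration(n); f=240/np.tan(np.radians(c['fov_y'])/2)
    if 'extrinsics' in c: T=np.array(c['extrinsics'])
    else:
        s=manip.sense(); W=np.eye(4); W[:3,:3]=R.from_quat(s['tool_rot']).as_matrix(); W[:3,3]=s['tcp_pos']
        T=W@np.array(c['tool_from_camera'])
    return f,c['cx'],c['cy'],T,n=='wrist'
def ray(c,p):
    f,cx,cy,T,fe=c; d=np.array([p[0]-cx,p[1]-cy,0.])
    if fe:
        r=np.hypot(d[0],d[1]);a=r/f; v=np.array([d[0]/max(r,1e-9)*np.sin(a),d[1]/max(r,1e-9)*np.sin(a),np.cos(a)])
    else: v=np.array([d[0]/f,d[1]/f,1.])
    v=T[:3,:3]@v; return T[:3,3],v/np.linalg.norm(v)
def at_z(c,p,z):
    o,v=ray(c,p); return o+v*(z-o[2])/v[2]
def proj(c,X):
    f,cx,cy,T,fe=c; q=T[:3,:3].T@(np.asarray(X)-T[:3,3])
    if fe:
        r=np.hypot(q[0],q[1]);a=np.arctan2(r,q[2]);return np.array([cx+f*a*q[0]/r,cy+f*a*q[1]/r])
    return np.array([cx+f*q[0]/q[2],cy+f*q[1]/q[2]])
def tri(obs):
    A=np.zeros((3,3));b=np.zeros(3)
    for c,p in obs:
        o,v=ray(c,p);M=np.eye(3)-np.outer(v,v);A+=M;b+=M@o
    return np.linalg.solve(A,b)
def snap(n,fn=None):
    c=cam(n); im=manip.snapshot(n)
    if fn: cv2.imwrite('pics/'+fn,im[:,:,::-1])
    return c,im
E
python3 - <<'E'
from h import *
cs={}
for n in ['scene','side','wrist']:
    cs[n],im=snap(n,n+'0.png'); print(n,cs[n][0],np.round(cs[n][3],3).tolist())
    for q,z in [('cassette',.0),('cassette_tongue',0),('cassette_far',0),('cassette_handle',.046),('unit',0),('recess',.074),('damper_pointer',.131),('set_mark_tip',.096)]:
        for r in manip.mark_of(n,q)[:3]:
            print(q,round(r['p'],2),np.round(r['position'],1),np.round(at_z(cs[n],r['position'],z),3))
E
```

```text
scene 599.2633193591365 [[0.444, 0.608, -0.658, 1.511], [0.896, -0.301, 0.327, -0.434], [0.0, -0.735, -0.678, 1.162], [0.0, 0.0, 0.0, 1.0]]
cassette 0.82 [402.  229.6] [0.466 0.369 0.   ]
cassette 0.6 [476. 213.] [0.501 0.607 0.   ]
cassette 0.6 [380.  212.3] [0.371 0.352 0.   ]
cassette_tongue 0.71 [381.1 212.7] [0.374 0.354 0.   ]
cassette_tongue 0.67 [449.3 221.2] [0.496 0.514 0.   ]
cassette_tongue 0.42 [402.2 215.3] [0.412 0.404 0.   ]
cassette_far 0.7 [510.1 210.8] [0.538 0.705 0.   ]
cassette_far 0.66 [429.7 241.7] [0.544 0.411 0.   ]
cassette_handle 0.95 [479.4 202.7] [0.508 0.604 0.046]
cassette_handle 0.72 [402.8 216.7] [0.461 0.369 0.046]
cassette_handle 0.16 [442.8 293. ] [0.753 0.3   0.046]
unit 0.78 [291.6 297. ] [ 0.56  -0.027  0.   ]
recess 0.56 [255.8 281.6] [ 0.535 -0.111  0.074]
damper_pointer 0.54 [315.5 244. ] [0.533 0.055 0.131]
set_mark_tip 0.41 [404.4 226.7] [0.545 0.314 0.096]
set_mark_tip 0.37 [334.7 258. ] [0.568 0.092 0.096]
side 437.04377587931714 [[0.671, -0.453, 0.587, -0.171], [-0.741, -0.398, 0.541, -0.563], [-0.012, -0.798, -0.602, 0.812], [0.0, 0.0,
[... 479 characters left out ...]
46]
cassette_handle 0.46 [489.7 298.4] [ 0.675 -0.365  0.046]
unit 0.87 [353.3 268.8] [ 0.585 -0.017  0.   ]
unit 0.21 [377.3 411.2] [ 0.274 -0.321  0.   ]
recess 0.67 [371.7 272.2] [ 0.536 -0.11   0.074]
recess 0.34 [489.8 296.2] [ 0.651 -0.369  0.074]
damper_pointer 0.52 [317.8 232.3] [0.516 0.054 0.131]
damper_pointer 0.18 [349.2 214.4] [0.636 0.044 0.131]
set_mark_tip 0.72 [371.5 270.5] [ 0.52  -0.119  0.096]
wrist 371.64829954431775 [[1.0, -0.0, 0.0, 0.626], [-0.0, -0.964, -0.268, 0.067], [0.0, 0.268, -0.964, 0.375], [0.0, 0.0, 0.0, 1.0]]
unit 0.6 [260.  237.7] [ 0.569 -0.036  0.   ]
damper_pointer 0.74 [172.2 157.4] [0.529 0.057 0.131]
set_mark_tip 0.6 [242.9 104.3] [0.573 0.094 0.096]
```

View pics/scene0.png

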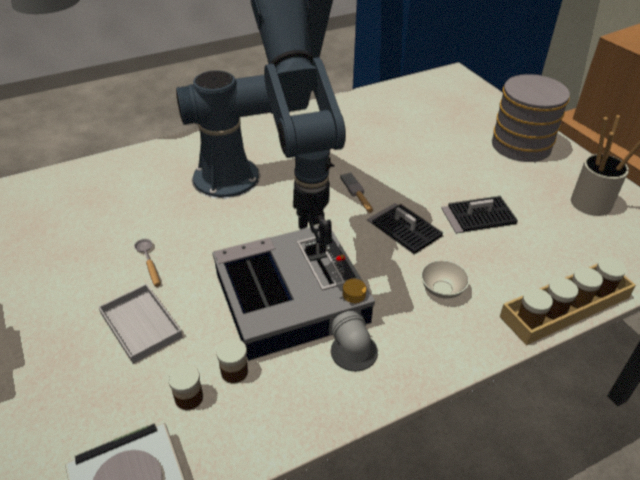

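View pics/wrist0.png

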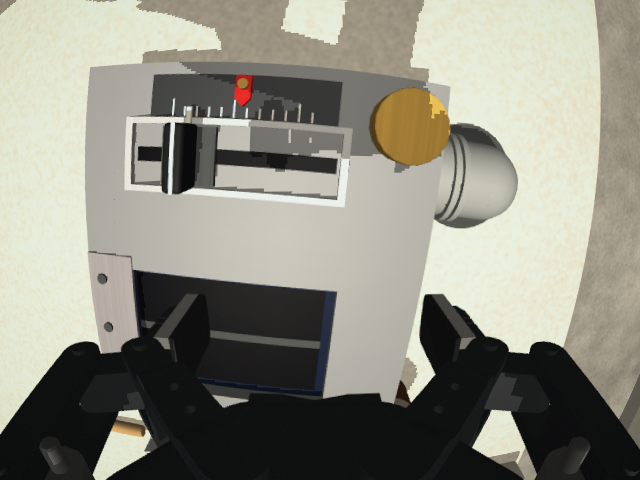

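The scene view shows the unit, with two cassettes on the robot's left (about 405,228 and 480,213). The one at (405,228), y≈0.37, is farther right, so it is the target. The wrist view shows the lip at (110,300), the empty recess at (235,335), the damper pointer at (172,157) and the red mark at (243,100).

Run:
```python
from h import *
s=manip.sense(); print(s['tcp_pos'],R.from_quat(s['tool_rot']).as_matrix().round(3).tolist(),s['t'])
c=cam('wrist')
for n,p,z in [('top near-left',(90,67),.09),('top far-left',(450,87),.09),('rec far L',(337,292),.09),('rec far R',(325,397),.09),('rec lip L',(134,272),.092),('lip near L',(89,252),.092),('lip far L',(132,257),.092),
 ('rail a',(126,116),.096),('rail b',(352,128),.096),('rail c',(346,206),.096),('rail d',(125,189),.096),('ptr t',(175,123),.131),('ptr b',(170,193),.131),('tip',(243,106),.096)]:
    print(n,at_z(c,p,z).round(4))
```

```text
[6.24967412e-01 3.01836766e-05 2.31298116e-01] [[0.0, 1.0, -0.0], [1.0, -0.0, 0.0], [0.0, -0.0, -1.0]] 1.35
top near-left [0.4337 0.1411 0.09  ]
top far-left [0.7325 0.1121 0.09  ]
rec far L [ 0.6448 -0.0579  0.09  ]
rec far R [ 0.6362 -0.1709  0.09  ]
rec lip L [ 0.4663 -0.0416  0.092 ]
lip near L [ 0.42   -0.0237  0.092 ]
lip far L [ 0.4666 -0.0276  0.092 ]
rail a [0.4742 0.0926 0.096 ]
rail b [0.6538 0.0752 0.096 ]
rail c [0.65   0.0159 0.096 ]
rail d [0.4696 0.0326 0.096 ]
ptr t [0.5316 0.081  0.131 ]
ptr b [0.5254 0.0328 0.131 ]
tip [0.5727 0.0927 0.096 ]
```

Run:
```python
import cv2
im=cv2.imread('pics/wrist0.png')
cv2.imwrite('pics/crop1.png',cv2.resize(im[55:215,80:360],None,fx=2.8,fy=2.8,interpolation=cv2.INTER_CUBIC))
```

```text
(no output)
```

View pics/crop1.png

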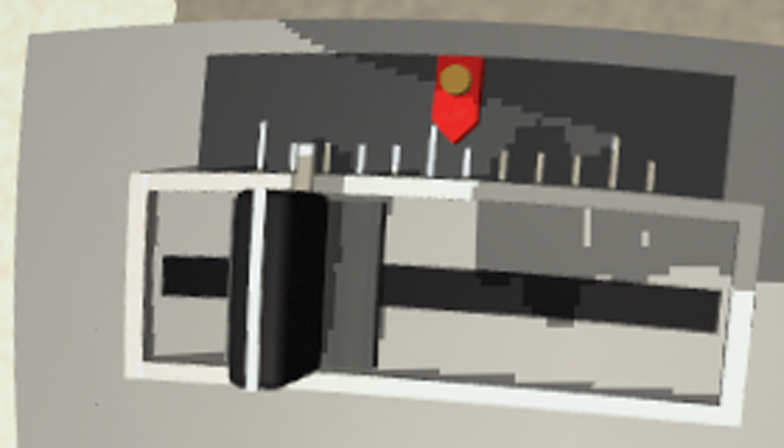

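The finger sits near tick 1.4, with the mark tip near tick 5.7. The unit pose checks out: origin (0.568,-0.033), yaw -5.5°, and the recess corners agree within 1 mm. Next I go above the cassette.

Emit:
{"api": "step_arm", "payload": {
  "targets": "40 -20 0 8; 80 -40 0 16; 120 -60 0 24; 160 -80 0 32; 200 -100 0 40; 240 -120 0 48; 280 -135 0 56; 320 -150 0 64; 350 -160 0 70; 370 -165 0 74.5; 370 -165 0 74.5; 370 -165 0 74.5",
  "gripper": 0
}}

```text
t: 2.55
tcp_pos: [0.4598, 0.37, 0.2312]
tool_rot: [0.991, 0.136, -0.0, 0.0]
force: [-0.3, 0.2, -0.0]
finger_gap: 1.002
gripper_force: 0.0
```

Run:
```python
from h import *
s=manip.sense(); print(s['tcp_pos'],R.from_quat(s['tool_rot']).as_matrix().round(3).tolist(),s['t'],s['force'],s['q'])
c,im=snap('wrist','w1.png')
for q,z in [('cassette',.0),('cassette_tongue',0),('cassette_far',0),('cassette_handle',.046)]:
    for r in manip.mark_of('wrist',q)[:3]:
        print(q,round(r['p'],2),np.round(r['position'],1),np.round(at_z(c,r['position'],z),4))
```

```text
[0.45980345 0.36996571 0.23119166] [[0.963, 0.27, -0.0], [0.27, -0.963, -0.001], [-0.0, 0.001, -1.0]] 2.55 [-0.25754048  0.22712974 -0.01107658] [ 4.88667676e-01  4.80682196e-01  1.52230370e+00 -7.05463520e-04
  1.13896226e+00  1.78677105e+00]
cassette 0.9 [306.4 201.7] [0.4614 0.378  0.    ]
cassette 0.65 [119.9 105.1] [0.5141 0.6038 0.    ]
cassette_tongue 0.64 [190.2 142.7] [0.4905 0.511  0.    ]
cassette_tongue 0.57 [304.8 284.5] [0.3732 0.3557 0.    ]
cassette_tongue 0.36 [312.2 107.8] [0.5548 0.3979 0.    ]
cassette_far 0.84 [62.2 73.5] [0.5395 0.6975 0.    ]
cassette_far 0.71 [310.6 106.4] [0.5558 0.3998 0.    ]
cassette_handle 0.84 [312.  208.9] [0.4643 0.3727 0.046 ]
cassette_handle 0.69 [102.8 100.3] [0.5171 0.5986 0.046 ]
```

View pics/w1.png

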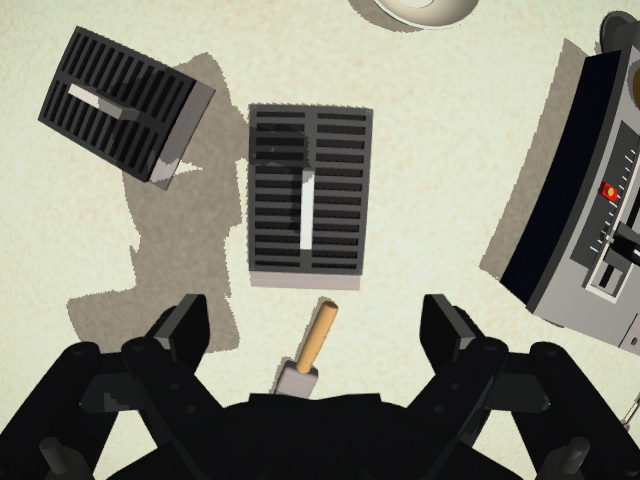

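The target cassette is centred near (310,195). Its tongue is at the bottom, with corners (251,288) and (360,290), and its handle bar runs from (308,168) to (306,248). The brush lies below, at (310,350).

Run:
```python
from h import *
c=cam('wrist')
P={n:at_z(c,p,z)[:2] for n,p,z in [('tl',(251,287),.003),('tr',(360,290),.003),('fl',(250,104),.016),('fr',(373,109),.016),('hn',(306,248),.054),('hf',(308,169),.054)]}
for k,v in P.items(): print(k,v.round(4))
a=(P['tl']+P['tr'])/2;b=(P['fl']+P['fr'])/2
d=lambda u:np.degrees(np.arctan2(u[1],u[0]))
print(a,b,(a+b)/2,np.linalg.norm(b-a),d(b-a),d(P['hf']-P['hn']),(P['hf']+P['hn'])/2, np.linalg.norm(P['hf']-P['hn']),d(P['fl']-P['fr'])-90,d(P['tl']-P['tr'])-90)
```

```text
tl [0.356  0.4113]
tr [0.3844 0.2955]
fl [0.5433 0.455 ]
fr [0.5697 0.3401]
hn [0.4304 0.3678]
hf [0.4994 0.3847]
[0.37020029 0.35338702] [0.55652598 0.39755276] [0.46336314 0.37546989] 0.19148857625453547 13.335002867150147 13.748277281679583 [0.46492749 0.37623255] 0.07100667623959206 12.928902823245153 13.799577730330284
```

Emit:
{"api": "step_arm", "payload": {
  "targets": "15 -2 40 2; 30 -4 80 2; 30 -4 120 2; 30 -4 155 2; 30 -4 180 2; 30 -4 195 2; 30 -4 202 2; 30 -4 202 2"
}}

```text
t: 3.6
tcp_pos: [0.488, 0.3816, 0.029]
tool_rot: [0.993, 0.117, -0.0, 0.0]
force: [-0.7, -0.5, 0.3]
finger_gap: 1.002
gripper_force: 0.0
```

Emit:
{"api": "step_arm", "payload": {
  "targets": "0 0 0 0; 0 0 0 0; 0 0 0 0; 0 0 0 0; 0 0 0 0; 0 0 0 0; 0 0 0 0; 0 0 0 0",
  "gripper": 1,
  "squeeze": 35
}}

```text
t: 4.4
tcp_pos: [0.4881, 0.3824, 0.0299]
tool_rot: [0.993, 0.118, 0.0, -0.0]
force: [-1.7, 0.8, 5.2]
finger_gap: 0.112
gripper_force: 35.8
```

Gripped (gap 9.5 mm matches the bar). Lift.

Emit:
{"api": "step_arm", "payload": {
  "targets": "0 0 -15 0; 0 0 -40 0; 0 0 -80 0; 0 0 -120 0; 0 0 -150 0; 0 0 -150 0; 0 0 -150 0"
}}

```text
t: 5.1
tcp_pos: [0.4871, 0.3813, 0.179]
tool_rot: [0.993, 0.118, -0.0, 0.0]
force: [-1.4, 0.1, -3.8]
finger_gap: 0.107
gripper_force: 34.5
```

Run:
```python
from h import *
s=manip.sense(); print(s['tcp_pos'],s['t'],s['force'],s['ft_torque'],s['gripper_force'])
for n in ['side','scene','wrist']:
    c,im=snap(n,'l_%s.png'%n)
    for q in ['cassette_tongue','cassette_far']:
        for r in manip.mark_of(n,q)[:3]: print(n,q,round(r['p'],2),np.round(r['position'],1))
    print([proj(c,(np.array(s['tcp_pos'])+[.972*d,.233*d,-.027])).round(0) for d in (-.119,0.071)])
a=cv2.imread('pics/l_side.png')[90:290,130:370];b=cv2.imread('pics/l_wrist.png')[:,100:540]
b=cv2.resize(b,(400,436)); a=cv2.resize(a,(400,333));o=np.zeros((436,800,3),np.uint8);o[:333,:400]=a;o[:,400:]=b
cv2.imwrite('pics/lift.png',o)
```

```text
[0.48708648 0.38132    0.17897749] 5.1 [-1.37309419  0.12492281 -3.77251741] [ 0.0189142  -0.04507308 -0.04217952] 34.527211748063564
side cassette_tongue 0.96 [200.2 205.4]
side cassette_tongue 0.94 [214.9 209.9]
side cassette_tongue 0.38 [240.7 182.1]
side cassette_far 0.84 [190.6 188.5]
side cassette_far 0.76 [243.3 179.7]
[array([202., 207.]), array([243., 177.])]
scene cassette_tongue 0.95 [383.6 170.3]
scene cassette_tongue 0.85 [447.7 220.4]
scene cassette_tongue 0.73 [315.9 242.4]
scene cassette_far 0.84 [434.6 204.2]
scene cassette_far 0.69 [359.1 195. ]
scene cassette_far 0.59 [507.6 208. ]
[array([385., 171.]), array([436., 204.])]
wrist cassette_tongue 0.97 [178.1 180.6]
wrist cassette_far 0.76 [314.5 137.4]
[array([314., 449.]), array([314., 132.])]
```

View pics/lift.png

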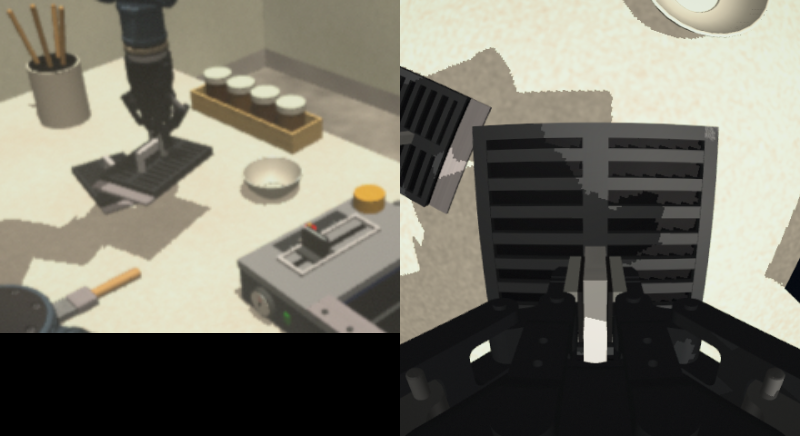

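The cassette hangs level in the grip, and the predicted corners match the detections within 2 px. The far edge runs from (182,139) to (450,140) in full-frame wrist pixels. I work out the in-hand offset, then the carry.

Run:
```python
from h import *
s=manip.sense(); c=cam('wrist'); t=np.array(s['tcp_pos']); M=R.from_quat(s['tool_rot']).as_matrix()
for p in [(182,138.6),(450,139.7),(316,135.5)]:
    print((M.T@(at_z(c,p,t[2]-.011)-t)).round(4))
th=np.radians(-5.5); U=np.array([[np.cos(th),-np.sin(th)],[np.sin(th),np.cos(th)]]); r=np.array([.5678,-.0327])+U@[-.02,-.08]
g=r+U@[.040,0]; print('recess',r,'pad goal',g)
d=M.T@np.array([g[0]-t[0],g[1]-t[1],0]); print('shift tool mm',(d*1e3).round(1),'turn',np.degrees(np.arctan2(M[1,0],M[0,0]))+5.5)
```

```text
[ 0.07   -0.0562  0.0109]
[0.0696 0.0586 0.0109]
[0.0694 0.0011 0.0109]
recess [ 0.54022442 -0.11041478] pad goal [ 0.58004026 -0.11424861]
shift tool mm [-2.590e+01  5.039e+02  2.000e-01] turn 18.997722570757333
```

Emit:
{"api": "step_arm", "payload": {
  "targets": "-2 30 -25 1; -4 75 -25 3; -7 120 -25 5; -9 165 -25 7; -11 210 -25 9; -14 255 -25 11; -16 300 -25 13; -18 345 -25 15; -20 390 -25 17; -22 435 -25 18; -24 475 -25 19; -25 503 -25 19"
}}

```text
t: 6.75
tcp_pos: [0.5816, -0.1163, 0.2044]
tool_rot: [0.999, -0.049, 0.001, 0.001]
force: [0.7, 0.6, -5.2]
finger_gap: 0.11
gripper_force: 35.2
```

Emit:
{"api": "step_arm", "payload": {
  "targets": "0 0 0 0; 0 0 10 0; 0 0 20 0"
}}

```text
t: 7.05
tcp_pos: [0.5804, -0.112, 0.1835]
tool_rot: [0.999, -0.048, -0.0, -0.0]
force: [0.1, 0.4, -5.3]
finger_gap: 0.108
gripper_force: 35.2
```

```bash
cat > m.py <<'E'
from h import *
th=np.radians(-5.5); U=np.array([[np.cos(th),-np.sin(th)],[np.sin(th),np.cos(th)]]); r=np.array([.5678,-.0327])+U@[-.02,-.08]
s=manip.sense(); t=np.array(s['tcp_pos']); M=R.from_quat(s['tool_rot']).as_matrix()
print('t',s['t'],'tcp in recess mm',(U.T@(t[:2]-r)*1e3).round(1),'pad h over floor',((t[2]+.019-.074)*1e3).round(1),'yaw',np.degrees(np.arctan2(M[1,0],M[0,0])).round(2),'F',s['force'].round(1) if hasattr(s['force'],'round') else s['force'],'grip',s['gripper_force'])
E
cat > look.py <<'E'
from m import *; import sys
k=sys.argv[1]
_,a=snap('side');_,b=snap('wrist');_,d=snap('scene')
o=np.zeros((600,800,3),np.uint8)
o[:300,:400]=cv2.resize(a[200:380,270:510],(400,300),interpolation=cv2.INTER_CUBIC)
o[300:,:400]=cv2.resize(d[200:380,190:430],(400,300),interpolation=cv2.INTER_CUBIC)
o[:400,400:]=cv2.resize(b[:,80:560],(400,400))
cv2.imwrite('pics/%s.png'%k,o[:,:,::-1])
E
python3 look.py over
```

```text
t 7.05 tcp in recess mm [40.1  2.2] pad h over floor 128.5 yaw -5.47 F [ 0.1  0.4 -5.3] grip 35.233007948845625
```

View pics/over.png

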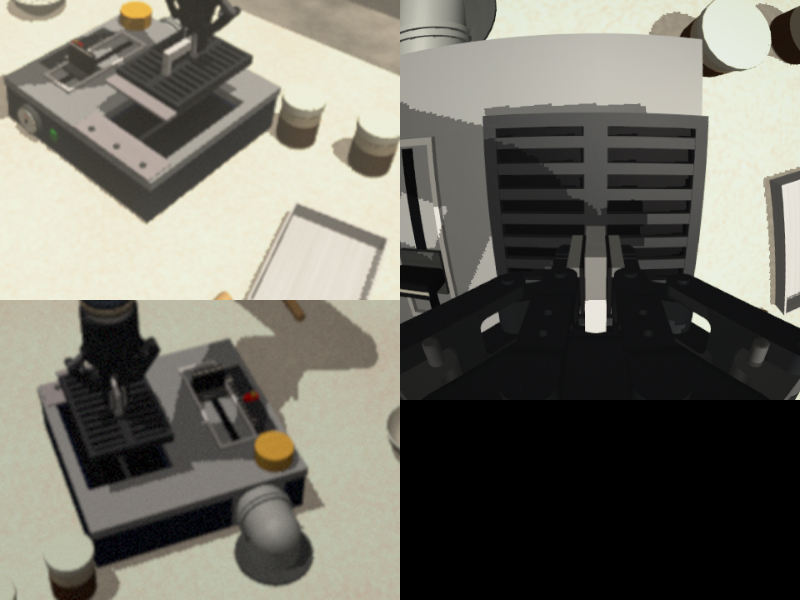

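Clear of the lip and centred. Now down onto the far rim, so the far end is held up and the tongue dips.

Emit:
{"api": "step_arm", "payload": {
  "targets": "2 1 30 0; 2 1 50 0; 2 1 58 0; 2 1 61 0; 2 1 63 0; 2 1 65 0; 2 1 66 0; 2 1 67 0; 2 1 68 0; 2 1 69 0; 2 1 69 0"
}}

```text
t: 8.3
tcp_pos: [0.5813, -0.1141, 0.1161]
tool_rot: [0.999, -0.048, -0.001, 0.0]
force: [-5.6, 0.6, 4.6]
finger_gap: 0.109
gripper_force: 36.5
```

```bash
python3 look.py rim
```

```text
t 8.3 tcp in recess mm [41.2  0.2] pad h over floor 61.1 yaw -5.48 F [-5.6  0.6  4.6] grip 36.52251625433564
```

View pics/rim.png

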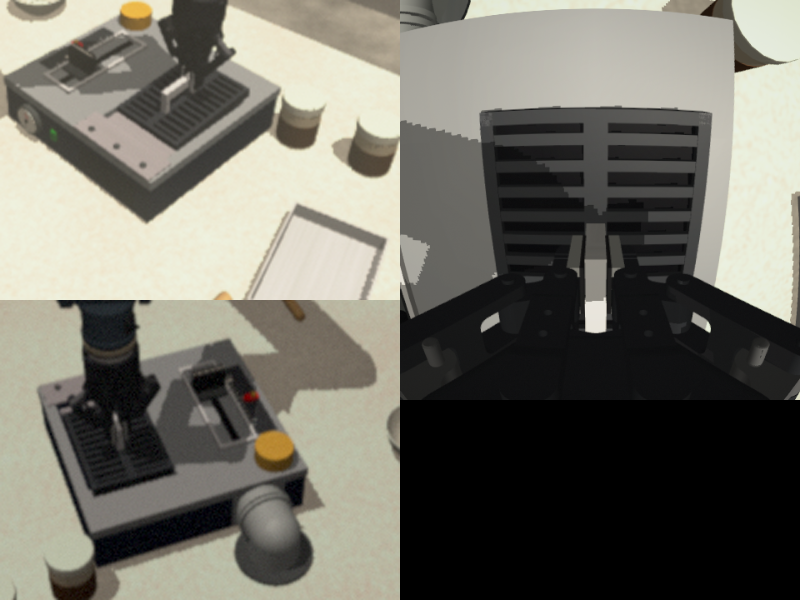

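The far end rests on the rim and the tongue has begun to dip. I press a bit further.

Emit:
{"api": "step_arm", "payload": {
  "targets": "0 0 1 0; 0 0 2 0; 0 0 3 0; 0 0 4 0; 0 0 4 0"
}}

```text
t: 8.95
tcp_pos: [0.5808, -0.1141, 0.1144]
tool_rot: [0.999, -0.048, -0.002, 0.0]
force: [-11.3, 1.2, 18.1]
finger_gap: 0.109
gripper_force: 38.5
```

Run:
```python
from m import *
c,im=snap('wrist'); c2,_=snap('side')
for q in ['cassette_tongue','cassette_far']:
    for n,cc in (('side',c2),('wrist',c)):
        for x in manip.mark_of(n,q)[:2]:
            o,v=ray(cc,x['position']); # intersect with unit vertical plane y=0
            nrm=np.array([-np.sin(th),np.cos(th),0]); k=((np.r_[r,0]-o)@nrm)/(v@nrm); P=o+k*v
            print(q,n,round(x['p'],2),np.round(x['position']),'xz',((U.T@(P[:2]-r))[0]*1e3).round(1),(P[2]*1e3-74).round(1))
```

```text
t 8.95 tcp in recess mm [40.8  0.3] pad h over floor 59.4 yaw -5.47 F [-11.3   1.2  18.1] grip 38.49535636603832
cassette_tongue side 0.78 [353. 287.] xz -73.1 -6.0
cassette_tongue side 0.68 [211. 214.] xz -410.0 364.7
cassette_far side 0.83 [188. 188.] xz -437.4 422.8
cassette_far side 0.6 [404. 248.] xz 123.5 8.2
cassette_far wrist 0.86 [313. 127.] xz 105.7 315.0
```

The tongue is on the floor (force step, height as computed). I ease up a little and slide it under the lip.

Emit:
{"api": "step_arm", "payload": {
  "targets": "0 0 -2 0; 0 0 -4 0; -3 0 -4 0; -6 0 -4 0; -9 0 -4 0; -12 0 -4 0; -15 0 -4 0; -17 0 -4 0; -19 0 -4 0; -19 0 -4 0"
}}

```text
t: 10.25
tcp_pos: [0.5636, -0.1123, 0.1153]
tool_rot: [0.999, -0.048, -0.0, -0.0]
force: [0.6, -0.5, -4.8]
finger_gap: 0.109
gripper_force: 35.3
```

```bash
python3 look.py slid
```

```text
t 10.25 tcp in recess mm [23.4  0.3] pad h over floor 60.3 yaw -5.51 F [ 0.6 -0.5 -4.8] grip 35.28926130384207
```

View pics/slid.png

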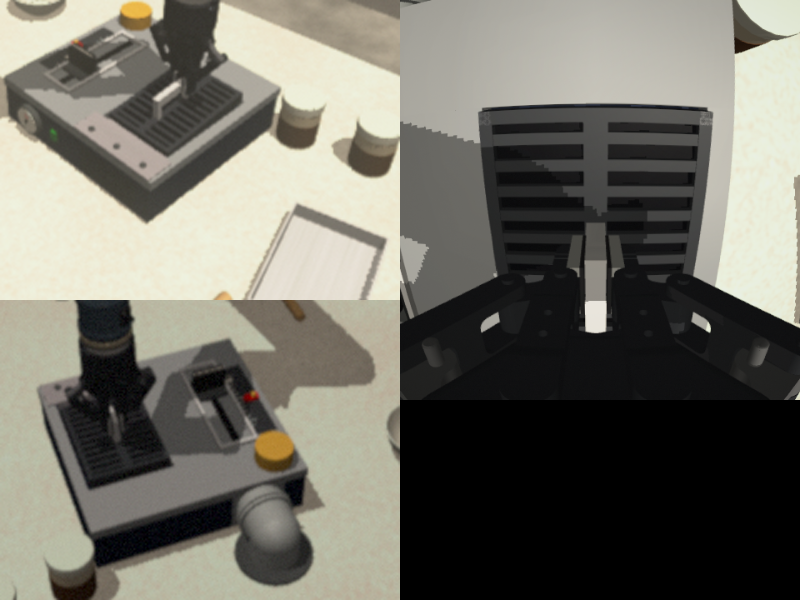

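The blue far wall shows beyond the cassette's edge, so it is inside the rim and hanging free with the tongue under the lip. Next I lower it.

Emit:
{"api": "step_arm", "payload": {
  "targets": "0 0 2 0; 0 0 4 0; 0 0 6 0; 1 0 8 0; 1 0 9 0; 1 0 10 0; 1 0 11 0; 1 0 12 0; 1 0 13 0; 1 0 14 0; 1 0 14 0"
}}

```text
t: 11.5
tcp_pos: [0.565, -0.1126, 0.1036]
tool_rot: [0.999, -0.048, 0.0, 0.0]
force: [-1.0, 0.5, 13.8]
finger_gap: 0.108
gripper_force: 38.1
```

```bash
python3 m.py
```

```text
t 11.5 tcp in recess mm [24.9  0.2] pad h over floor 48.6 yaw -5.48 F [-1.   0.5 13.8] grip 38.14197242259979
```

Height matches flat-and-home. I press briefly, open, back off and look.

Emit:
{"api": "step_arm", "payload": {
  "targets": "0 0 2 0; 0 0 3 0; 0 0 3 0; 0 0 -2 0; 0 0 -2 0"
}}

```text
t: 12.0
tcp_pos: [0.564, -0.1122, 0.1036]
tool_rot: [0.999, -0.048, -0.0, -0.0]
force: [-0.9, 0.5, 20.4]
finger_gap: 0.105
gripper_force: 39.6
```

Emit:
{"api": "step_arm", "payload": {
  "targets": "0 0 0 0; 0 0 0 0; 0 0 0 0; 0 0 0 0; 0 0 0 0; 0 0 -20 0; 0 0 -60 0; 0 0 -100 0; -20 -25 -130 0; -40 -50 -130 0; -60 -70 -130 0; -60 -70 -130 0",
  "gripper": 0
}}

```text
t: 13.2
tcp_pos: [0.5085, -0.0342, 0.2334]
tool_rot: [0.999, -0.047, -0.002, -0.001]
force: [0.1, -0.3, 0.2]
finger_gap: 0.996
gripper_force: 0.0
```

```bash
python3 m.py
python3 - <<'E'
from h import *
c,im=snap('wrist','home.png')
for q in ['cassette_far','cassette_handle','damper_pointer','set_mark_tip']: print(q,[(round(x['p'],2),np.round(x['position'],1)) for x in manip.mark_of('wrist',q)[:2]])
E
```

```text
t 13.2 tcp in recess mm [-38.8  72.8] pad h over floor 178.4 yaw -5.35 F [ 0.1 -0.3  0.2] grip 0.0
cassette_far [(0.81, array([405. ,  65.4]))]
cassette_handle [(0.95, array([418.4, 186.2]))]
damper_pointer [(0.62, array([182.4, 225.2]))]
set_mark_tip [(0.94, array([148.2, 166.3]))]
```

View pics/home.png

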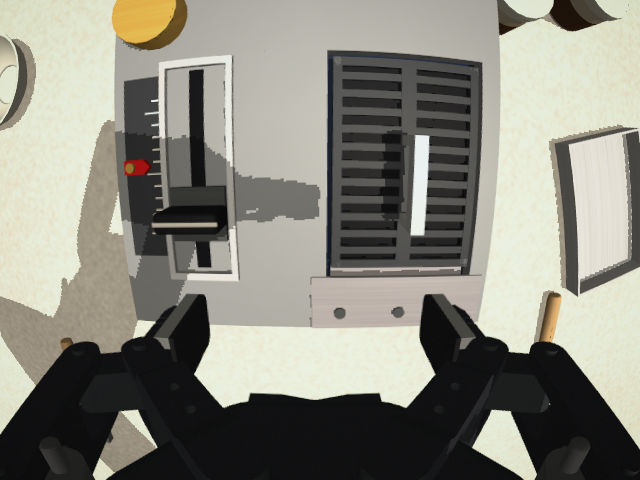

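The cassette lies in the recess with its near edge under the lip (395,270), and the handle is at (418,185). The damper pointer is at (185,226) and the red mark tip at (149,167). Next I check flatness and measure the damper.

Run:
```python
from m import *
c=cam('wrist')
u=lambda p,z:((U.T@(at_z(c,p,z)[:2]-r))*1e3).round(1)
for n,p,z in [('fl',(334,57),.09),('fr',(480,67),.09),('nl',(331,267),.09),('nr',(466,272),.09),('hf',(422,135),.128),('hn',(418,236),.128),('rec far',(405,56),.09)]: print(n,u(p,z))
o=np.array([-20,-80])
for n,p,z in [('ptr L',(153,224.5),.131),('ptr R',(222,226),.131),('tip',(150,167),.096),('tip hi',(150,167),.1),('net ptr',(182.4,225.2),.131),('net tip',(148.2,166.3),.096)]: print(n,u(p,z)+o)
import cv2
im=cv2.imread('pics/home.png'); cv2.imwrite('pics/z.png',np.hstack([cv2.resize(im[130:250,110:250],None,fx=3,fy=4),cv2.resize(im[240:300,310:490],None,fx=2,fy=8)]))
```

```text
t 13.45 tcp in recess mm [-34.2  69.5] pad h over floor 178.3 yaw -5.54 F [ 0.9 -0.7 -0. ] grip 0.0
fl [98.3 54.2]
fr [ 99.5 -65.4]
nl [-69.1  55.6]
nr [-75.3 -63.2]
hf [38.5 -3.9]
hn [-32.6  -4.5]
rec far [101.8  -1.1]
ptr L [-42.9 106.2]
ptr R [-44.5  53.4]
tip [ -3.4 121.3]
tip hi [ -3.1 119.4]
net ptr [-43.7  82.8]
net tip [ -2.7 122.9]
```

Corrected for settling, the cassette spans x -74…+94 and is level and centred. The pointer-to-mark distance is 40.4 mm (40.6 the first time). Now to the damper.

Emit:
{"api": "step_arm", "payload": {
  "targets": "0 -10 0 -8; 0 -20 0 -16; 2 -30 0 -24; 3 -40 0 -32; 4 -50 0 -40; 5 -60 0 -48; 6 -70 0 -56; 6 -80 0 -64; 6 -90 0 -72; 6 -96 0 -80; 6 -96 0 -88; 6 -96 0 -90"
}}

```text
t: 14.65
tcp_pos: [0.528, 0.0574, 0.2329]
tool_rot: [0.739, 0.673, -0.0, 0.0]
force: [0.7, -0.5, -0.0]
finger_gap: 1.002
gripper_force: 0.0
```

Emit:
{"api": "step_arm", "payload": {
  "targets": "0 0 0 0; 0 0 0 0; 0 0 0 0; 0 0 0 0"
}}

```text
t: 15.05
tcp_pos: [0.5272, 0.0577, 0.2332]
tool_rot: [0.74, 0.672, -0.0, -0.0]
force: [-0.6, -0.5, 0.4]
finger_gap: 1.0
gripper_force: 0.0
```

Run:
```python
from m import *
o=np.array([-20,-80]); print('tcp unit',(U.T@(t[:2]-r))*1e3+o, t[2])
c,im=snap('wrist','d1.png')
u=lambda p,z:((U.T@(at_z(c,p,z)[:2]-r))*1e3+o).round(1)
for q,z in [('damper_pointer',.131),('set_mark_tip',.096)]: print(q,[(round(x['p'],2),np.round(x['position'],1),u(x['position'],z)) for x in manip.mark_of('wrist',q)[:2]])
```

```text
t 15.05 tcp in recess mm [-29.1 166.1] pad h over floor 178.2 yaw 84.46 F [-0.6 -0.5  0.4] grip 0.0
tcp unit [-49.08463625  86.0993384 ] 0.23323349460672374
damper_pointer [(0.9, array([315. , 238.8]), array([-47.7,  85.3]))]
set_mark_tip [(0.58, array([367.3, 175.2]), array([ -7.9, 125.7]))]
```

Emit:
{"api": "step_arm", "payload": {
  "targets": "0 1 40 0; 0 1 80 0; 0 1 105 0; 0 1 118 0; 0 1 126 0; 0 1 126 0; 0 1 126 0"
}}

```text
t: 15.9
tcp_pos: [0.5287, 0.0578, 0.1079]
tool_rot: [0.74, 0.672, 0.0, 0.0]
force: [0.2, 0.1, 0.3]
finger_gap: 0.994
gripper_force: 0.0
```

Emit:
{"api": "step_arm", "payload": {
  "targets": "0 0 0 0; 0 0 0 0; 0 0 0 0; 0 0 0 0; 0 0 0 0; 0 0 0 0; 0 0 0 0; 0 0 0 0",
  "gripper": 1,
  "squeeze": 30
}}

```text
t: 16.7
tcp_pos: [0.5279, 0.0578, 0.1076]
tool_rot: [0.74, 0.672, -0.0, -0.0]
force: [-1.0, 0.1, 5.0]
finger_gap: 0.179
gripper_force: 33.1
```

Run:
```python
from m import *
o=np.array([-20,-80]); print('tcp unit',(U.T@(t[:2]-r))*1e3+o, t[2],s['finger_gap'])
c,im=snap('wrist','d2.png')
u=lambda p,z:((U.T@(at_z(c,p,z)[:2]-r))*1e3+o).round(1)
for q,z in [('damper_pointer',.131),('set_mark_tip',.096)]: print(q,[(round(x['p'],2),np.round(x['position'],1),u(x['position'],z)) for x in manip.mark_of('wrist',q)[:2]])
```

```text
t 16.7 tcp in recess mm [-28.4 166.3] pad h over floor 52.6 yaw 84.51 F [-1.   0.1  5. ] grip 33.09259057044983
tcp unit [-48.40472864  86.29747281] 0.1076163288311179 0.17870713144996667
damper_pointer [(0.63, array([314.4, 332.1]), array([-47.5,  84.7]))]
set_mark_tip [(0.73, array([407.5, 209.3]), array([ -7.2, 123.9]))]
```

Gripped (gap 15 mm). Slide 40 mm along the track.

Emit:
{"api": "step_arm", "payload": {
  "targets": "0 4 0 0; 0 9 0 0; 0 14 0 0; 0 19 0 0; 0 24 0 0; 0 29 0 0; 0 34 0 0; 0 38 0 0; 0 40 0 0; 0 40 0 0; 0 40 0 0"
}}

```text
t: 17.95
tcp_pos: [0.5672, 0.0541, 0.1076]
tool_rot: [0.74, 0.672, -0.0, -0.001]
force: [-2.9, -0.8, 6.1]
finger_gap: 0.181
gripper_force: 33.3
```

Emit:
{"api": "step_arm", "payload": {
  "targets": "0 0 0 0; 0 0 0 0; 0 0 0 0; 0 0 0 0; 0 0 0 0; 0 0 -20 0; 0 0 -60 0; 0 0 -80 0; 0 0 -80 0; 0 0 -80 0; 0 0 -80 0; 0 0 -80 0",
  "gripper": 0
}}

```text
t: 19.15
tcp_pos: [0.5669, 0.0541, 0.1858]
tool_rot: [0.74, 0.672, -0.001, -0.001]
force: [0.4, 0.2, -0.9]
finger_gap: 1.001
gripper_force: 0.0
```

Run:
```python
from m import *
o=np.array([-20,-80]); print('tcp unit',(U.T@(t[:2]-r))*1e3+o, t[2],s['finger_gap'])
c,im=snap('wrist','d3.png')
u=lambda p,z:((U.T@(at_z(c,p,z)[:2]-r))*1e3+o).round(1)
for q,z in [('damper_pointer',.131),('set_mark_tip',.096)]: print(q,[(round(x['p'],2),np.round(x['position'],1),u(x['position'],z)) for x in manip.mark_of('wrist',q)[:2]])
p=manip.mark_of('wrist','damper_pointer')[0]['position'];x,y=int(p[0]),int(p[1])
a=im[max(0,y-120):y+60,max(0,x-120):x+120]; print(x,y)
cv2.imwrite('pics/d3c.png',cv2.resize(a,None,fx=3.2,fy=3.2,interpolation=cv2.INTER_CUBIC)[:,:,::-1])
```

```text
t 19.15 tcp in recess mm [ 10.8 166.3] pad h over floor 130.8 yaw 84.5 F [ 0.4  0.2 -0.9] grip 0.0
tcp unit [-9.23571159 86.26403946] 0.18582121792176445 1.001418402402265
damper_pointer [(0.58, array([316. , 261.5]), array([-7.6, 85.3]))]
set_mark_tip [(0.77, array([313.7, 182.8]), array([ -9. , 125.5]))]
316 261
```

View pics/d3c.png

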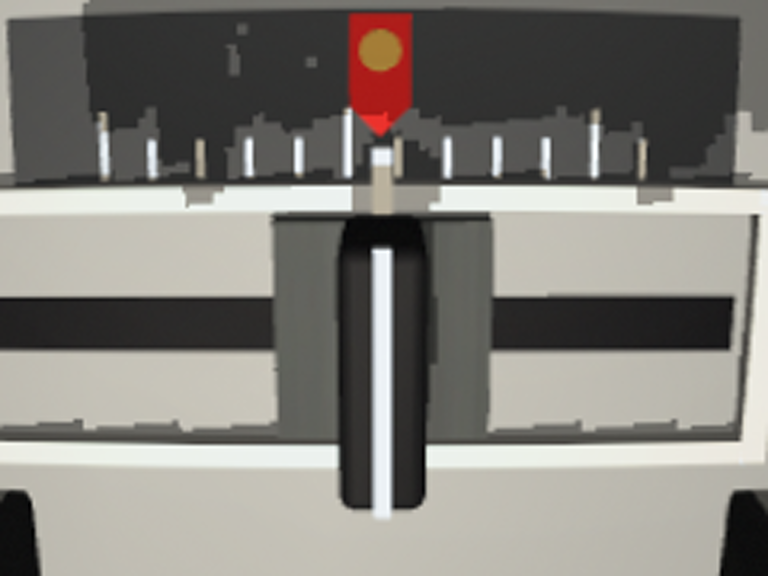

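The finger and white line (382) are in line with the red tip (381), and the gripper is clear. Handing in.

```bash
python3 -c "
from station import manip
print(manip.sign_off())"
```

```text
the job is handed in; nothing more can be done
None
```

I seated the cassette flat with its tongue under the lip, then slid the damper in line with the red set mark (well under half a division off), and handed the job in at about 19 s.

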